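# Return the herb shaker to the row under the cantilever tray

## Task

Lift the tray of the spice caddy up and all the way over to its open side, and put the short glass shaker that stands on the worktop back in the row underneath, upright on the floor between the two glass shakers, pushing them apart to make room. Then swing the tray back and press it fully down, moving it gently both ways so that the two little bottles in it stay standing in it. Keep the row upright and do not shift the other jars on the worktop.

Things in the scene. Friction and masses are not known exactly. Their poses are not given: they have to be found in the camera images.
- caddy: Fixed wooden spice caddy, base board 196 x 160 x 10 mm (y = -34 to +126 mm). Origin: on the worktop under the middle of the jar channel; x along the channel (away from the robot at yaw 0), y to the open side over which the tray swings, z up. Fixed soup tin (75 mm wide, top z = 68 mm) at x = 30, y = 78 mm; brackets at x = -94 and +94, y = 50 to 110 mm reach z = 95 mm.
- channel_floor (a point): Middle of the channel's floor, 10 mm straight above the caddy's origin, same axes. The channel runs along x: 50 mm wide between two rails (5 mm thick, 30 mm high above this floor), 176 mm long between end boards (inner faces at x = -88 and +88 mm, 40 mm high above this floor).
- tray_arm (a joint): Angle q of the tray's arms: 0 = closed (over the channel), 2.27 rad = fully open (beside it). Parallel arms keep the tray level: it moves without turning, the bar's middle at y = 80 - 88 cos(q + 0.436), z = 132 + 88 sin(q + 0.436) mm in the caddy's frame. Stiff hinges: it stays where left and must be pushed right to its stops; moving it takes 2 to 10 N at the bar.
- tray_bar (a point): Middle of the tray's grab bar, a straight round steel bar 10 mm thick and about 76 mm long between its posts, parallel to the caddy's x, free above and on both sides. Closed, it is at z = 169 mm. The tray (190 x 76 mm, walls 28 mm high) has its underside 64 mm below this point and its floor 60 mm below.
- herbs: The shaker to be put away: the shortest glass shaker, 75 mm tall, 41 mm across, round, white pierced cap above 58 mm, about 0.14 kg. It stands on the worktop to the left of the caddy. Origin: centre of its underside, z up.
- salt: Glass shaker, 85 mm tall, 41 mm across, pale contents; stands in the channel near its -x end, with a few mm behind it. Origin: centre of its underside. It and the pepper shaker stand too close together at first (29 to 37 mm free between them); they slide along the channel when pushed low (some 1 to 2 N each).
- pepper: Glass shaker, 85 mm tall, 41 mm across, dark contents; stands in the channel on the +x side of the gap. Origin: centre of its underside. It can be pushed to +x until it meets the bottle at the end and that meets the end board.
- end_bottle: Capped bottle, 74 mm tall, 42 mm across, at the +x end of the channel; may slide along it. Origin: centre of its underside. With all pushed to the ends, about 52 mm are free for the 41 mm shaker.
- tray_bottle_a: Small capped bottle, 65 mm tall, 36 mm across, stands loose in the tray 68 mm to the -x side of the bar's middle. Origin: centre of its underside.
- tray_bottle_b: Small capped bottle, 64 mm tall, 37 mm across, stands loose in the tray 68 mm to the +x side of the bar's middle. Origin: centre of its underside.
- tall_shaker: Bystander: black-capped glass shaker, 98 mm tall, 41 mm across, loose on the worktop near the short one. Origin: centre of its underside.
- spice_jar: Bystander: dark-capped spice jar, 105 mm tall, 40 mm across, loose on the worktop near the short shaker. Origin: centre of its underside.

How it is judged:
By the outcome, as a careful person would: the job done as asked, in the order asked, and still so for the second after the job is handed in, with the robot touching nothing.
It also fails if it takes over 72 s, if anything falls off the work surface, if the arm or the gripper's body presses on something with over 40 N, if the wrist force passes 120 N, or if a joint passes its speed limit or range.

## Robot

A 7-joint arm with a two-finger parallel gripper is mounted at the origin on a cart in front of the work surface, level with it; the furniture and walls round the work are solid. World frame = base frame: x ahead of the robot, y to its left, z up, the work surface at z = 0. Lengths are in mm, angles in rad, forces in N, time in s.
With the tool pointing down it reaches from about 350 to 900 mm from the base axis. Payload 7.2 kg.
Tool frame: the origin (TCP) lies at the centre of the arm's flange, where the gripper is bolted on; the fingertips stand 173 mm ahead of it and the grasp point (between the pads) lies 155 mm ahead of it; z points along the fingers, y is the line along which they close (so a half turn about z gives the same grasp; the last joint's range is limited). The gripper opens to 85 mm and grips with 20 to 120 N. Pads are 22 mm wide; open, the fingers measure 114 mm over their backs; the gripper's body (76 mm by 85 mm) begins 54 mm behind the grasp point. The pads swing forward as they close: fully open they stand 13 mm farther back than shut.
Start: joints at [1.188, 0.411, -0.013, 1.596, 0.006, 1.134, -0.082], TCP at [193.503, -594.289, 404.697] pointing down, gripper open.
Joint ranges: [-2.95, 2.95], [-0.29, 1.99], [-1.47, 1.44], [0.14, 2.54], [-1.03, 4.17], [0.13, 1.85], [-2.86, 2.86]. Speed limits (rad/s): [2.39, 2.39, 3.01, 3.01, 3.14, 3.14, 3.14].

## Interface

Orientations are given as a unit quaternion [x, y, z, w].
In Python, from rig import robot, optics gives the robot as it stands (robot), with the cameras (optics).
- The arm moves only by the tool drive_effector, called after "Emit:" as name(argument=value, ...), one argument or row to a line, values as JSON. Schema: {"type":"object","properties":{"offsets":{"type":"array","items":{"type":"array","prefixItems":[{"type":"array","items":{"type":"number"},"minItems":3,"maxItems":3},{"type":"array","items":{"type":"number"},"minItems":3,"maxItems":3},{"type":"number"}],"minItems":3,"maxItems":3},"minItems":1,"maxItems":10},"only":{"type":"string"},"quiet":{"type":"boolean"},"lines":{"type":"string"}},"required":["offsets"],"additionalProperties":false}. offsets is a list of rows, 1 to 10 of them, each written [[rx, ry, rz], [dx, dy, dz], opening]: a rotation vector rx, ry, rz in rad, then dx, dy, dz in mm, then the finger opening in mm; each row shifts and turns the commanded pose from where the row before left it, along the tool's axes as they then stand; what a row does not reach is not made up. A row lasts 1/8 s, in which the tool goes at most 62.5 mm and 0.188 rad, less where a joint would pass 70% of its speed; a pose out of reach is approached as far as the arm can. The fingers move at their own pace and stop on an object; the grip force is fixed at half the most. Time passes only in rows, so rows that do not move let the fingers close. The tool returns the time, the measured TCP pose, the force, the opening and the grip force at its end. only (a regular expression) keeps the lines of the reply that match it, lines (a string "A,B") keeps lines A to B, and quiet returns only ok. Input that does not fit is refused with a message, and nothing moves.
- robot.state(): the state, without advancing time (a new reading comes with each control period).
- optics.camera(name): name is "scene" or "top" or "wrist"; returns a dict with "frame" (384x512x3 uint8, red, green, blue), "z_map" (384x512 float32, mm along the optical axis (not along the pixel's ray), 0 where there is no reading), "vfov" (degrees; the focal length in pixels is half the picture's height over the tangent of half this angle, whatever the lens; pixels are square), "cx", "cy" (the principal point, pixels), "T" (4x4, takes a point from camera to world coordinates). Camera axes: x right, y down, z forward; pixel columns grow to the right and rows downward; lengths in mm; the calibration is good to about 2 mm. A picture is of the moment at which its call begins.
- robot.sign_off(): hands the job in; it is judged then, once.
The state is a dict: "time": time; "joint_pos": joint angles; "qvel": joint speeds; "joint_torque": joint torques, N m; "tcp_pos": TCP position; "tcp_rot": TCP orientation; "wrist_force": force on the tool from outside, world axes, zero at the start; "wrist_torque": the same for the moment, N m; "opening": finger opening in mm; "grip_force": force on a finger pad.
Only numpy, scipy, OpenCV 4.12 (cv2) and the standard library are available. Lean on these libraries where they do the work, as an engineer would, in place of code of your own. Each camera call takes 0.05 s, during which the arm holds its last target. There are 200 camera calls.

## Working session

There is one attempt and no reset: what is moved stays moved. The work goes in short steps, Python scripts to look and compute and a tool call to move; the robot and the scene stay as the last step left them, time stands still between calls to the robot, and variables do not carry over. Pictures are saved under pics/ and viewed, at most 10 in all, crops included, and the job is handed in when it is done.

```bash
ls; mkdir -p pics; cat > h.py <<'E'
import numpy as np, cv2
from rig import robot, optics
def cam(n):
    c=optics.camera(n); c['f']=c['frame'].shape[0]/2/np.tan(np.radians(c['vfov'])/2); c['T']=np.array(c['T']); return c
def save(c,p): cv2.imwrite('pics/'+p,c['frame'][:,:,::-1])
def ray(c,u,v):
    d=np.array([(u-c['cx'])/c['f'],(v-c['cy'])/c['f'],1]); return c['T'][:3,3],c['T'][:3,:3]@d
def onz(c,u,v,z):
    o,d=ray(c,u,v); return o+d*(z-o[2])/d[2]
def cloud(c):
    z=c['z_map']; v,u=np.indices(z.shape); p=np.stack([(u-c['cx'])/c['f']*z,(v-c['cy'])/c['f']*z,z],-1)
    return p@c['T'][:3,:3].T+c['T'][:3,3]
def px(c,p):
    q=c['T'][:3,:3].T@(np.array(p)-c['T'][:3,3]); return q[0]/q[2]*c['f']+c['cx'],q[1]/q[2]*c['f']+c['cy']
E
python3 - <<'E'
from h import *
a=cam('scene');b=cam('top')
im=[a['frame'],b['frame']]
for c,n in((a,'scene0.png'),(b,'top0.png')):
    save(c,n);print(n,c['f'],c['cx'],c['cy'],c['T'].round(3).tolist())
np.savez('c0.npz',s=a['frame'],t=b['frame'],sz=a['z_map'],tz=b['z_map'])
s=robot.state();print({k:np.round(v,3).tolist() for k,v in s.items()})
E
```

```text
pics
rig.py
scene0.png 389.85461263524223 255.7983590221052 188.61380578045467 [[0.827, -0.244, 0.507, 70.53], [-0.562, -0.397, 0.725, -483.149], [0.024, -0.885, -0.466, 520.151], [0.0, 0.0, 0.0, 1.0]]
top0.png 394.5966327298404 250.38573749881158 193.95754768546232 [[-0.026, -0.989, 0.147, 360.934], [-0.999, 0.031, 0.035, 105.976], [-0.039, -0.146, -0.988, 978.666], [0.0, 0.0, 0.0, 1.0]]
{'time': 0.1, 'joint_pos': [1.188, 0.412, -0.013, 1.597, 0.006, 1.134, -0.082], 'qvel': [0.001, -0.002, -0.001, -0.002, -0.003, 0.0, -0.001], 'joint_torque': [0.003, -60.183, 0.685, -30.009, 0.014, 0.006, 0.0], 'tcp_pos': [193.43, -594.116, 403.894], 'tcp_rot': [0.988, 0.157, -0.0, -0.001], 'wrist_force': [0.307, -0.127, -0.542], 'wrist_torque': [-0.03, 0.022, -0.024], 'grip_force': 0.0, 'opening': 85.789}
```

View pics/scene0.png

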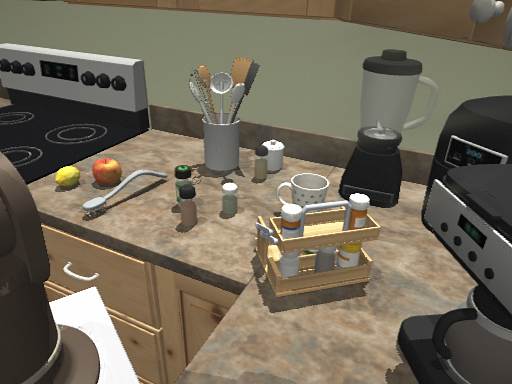

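View pics/top0.png

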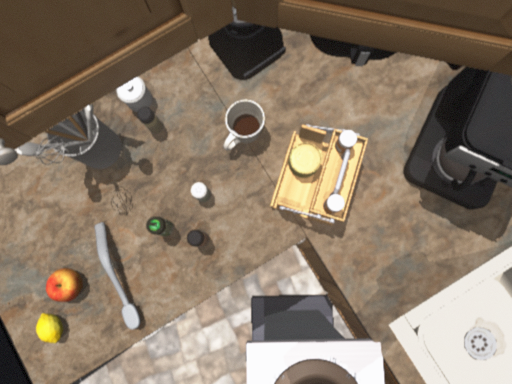

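Scene: the short white-capped shaker is at scene (230,190) / top (199,190), and the tall ones at top (195,238) and (157,226). The caddy is at top (320,172), with its bar from (337,195) to (347,145); the tray is on the right and the open side on the left.

```bash
python3 - <<'E'
from h import *
b=cam('top');a=cam('scene')
P=cloud(b);Z=P[...,2]
for n,u,v in(('herbs',199,190),('tall',195,238),('spice',157,226),('bar',342,172),('ta',335,203),('tb',348,138),('tin',305,158),('mug',244,120)):
    print(n,P[v,u].round(1))
# bar: points 160-180 in the neighbourhood
roi=np.zeros(Z.shape,bool);roi[110:235,260:380]=1
m=roi&(Z>160)&(Z<178);q=P[m];print('n',len(q),q.mean(0).round(1))
for lo,hi in((58,64),(100,112),(128,139),(139,150),(150,160),(160,166),(166,172),(172,180)):
    m=roi&(Z>lo)&(Z<hi);r=cv2.minAreaRect(P[m][:,:2].astype(np.float32)) if m.sum()>3 else None
    print(lo,hi,m.sum(),r)
# cap centroids of free jars
for n,u,v,h in(('herbs',199,190,75),('tall',195,238,98),('spice',157,226,105)):
    R=np.zeros(Z.shape,bool);R[v-16:v+16,u-16:u+16]=1
    m=R&(Z>h-6)&(Z<h+6);print(n,m.sum(),P[m].mean(0).round(1),cv2.minEnclosingCircle(P[m][:,:2].astype(np.float32)))
S=cloud(a);print('scene herbs',S[186,230].round(1),S[150:220,205:250].reshape(-1,3)[:,2].max(),'scene bar',[S[y,325].round(0).tolist() for y in range(200,214,2)])
E
python3 - <<'E'
import cv2
a=cv2.imread('pics/scene0.png')[180:300,235:395];b=cv2.imread('pics/top0.png')[100:250,180:380]
cv2.imwrite('pics/z0.png',cv2.vconcat([cv2.resize(a,(600,300),interpolation=2)[:, :600],cv2.resize(b,(600,300),interpolation=2)]))
E
```

```text
herbs [509.  257.7  74. ]
tall [396.8 263.5  97.2]
spice [425.2 346.4 108.6]
bar [520.6 -55.5 174.7]
ta [456.7 -37.4 175.6]
tb [592.1 -72.  175.5]
tin [578.9   7.1  65.5]
mug [689.6 150.6  31.2]
n 729 [526.1 -54.8 173.6]
58 64 77 ((590.88623046875, 28.492202758789062), (220.35975646972656, 140.71148681640625), 10.806767463684082)
100 112 1378 ((536.4013061523438, -26.48937225341797), (133.06698608398438, 204.43136596679688), 70.79377746582031)
128 139 527 ((525.9732055664062, -56.70848083496094), (76.446044921875, 190.68190002441406), 70.80872344970703)
139 150 54 ((521.0411987304688, -53.25896453857422), (33.567195892333984, 160.87208557128906), 76.11561584472656)
150 160 29 ((519.6008911132812, -47.9892578125), (24.354434967041016, 155.994140625), 77.0628662109375)
160 166 43 ((519.217529296875, -52.18812942504883), (32.58881759643555, 158.2891845703125), 75.95668029785156)
166 172 79 ((528.8095703125, -46.69022750854492), (33.2349853515625, 169.88853454589844), 69.17928314208984)
172 180 617 ((526.0433959960938, -55.371490478515625), (34.75288009643555, 172.61355590820312), 75.8804702758789)
herbs 203 [509.9 258.3  75.4] ((510.6314392089844, 259.50250244140625), 18.891775131225586)
tall 213 [399.2 264.2  98.4] ((398.95306396484375, 264.7962341308594), 18.602535247802734)
spice 258 [429.  352.3 106.3] ((429.52203369140625, 352.873779296875), 20.556297302246094)
scene herbs [508.5 255.6  74.9] 520.1505263605641 scene bar [[761.0, 173.0, -0.0], [753.0, 164.0, 0.0], [521.0, -57.0, 173.0], [521.0, -57.0, 169.0], [732.0, 141.0, -1.0], [722.0, 132.0, 1.0], [552.0, -30.0, 132.0]]
```

View pics/z0.png

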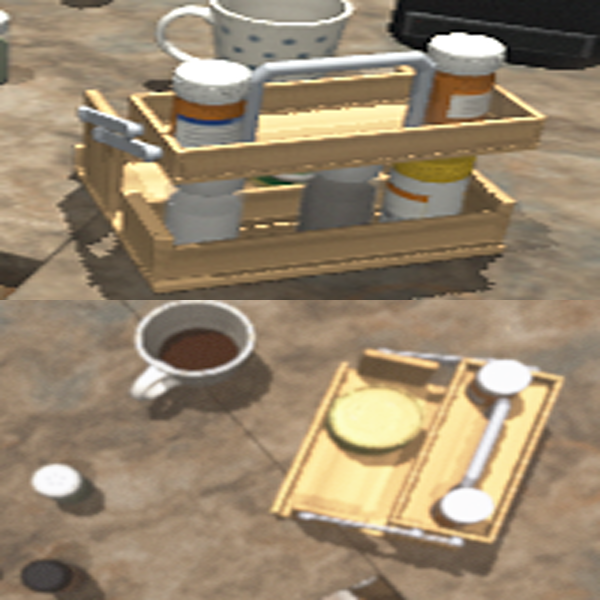

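The crop shows the grab bar with its posts between the two tray bottles. The row below is salt (left), then pepper, then the yellow-capped bottle, and the tin is on the open side. I'll check clearances along the path and work out the caddy frame.

```bash
cat >> h.py <<'E'
O=np.array([526,-56.7]);YAW=-0.335
def w2c(p):
    d=np.array(p)[...,:2]-O;c,s=np.cos(YAW),np.sin(YAW);return np.stack([d[...,0]*c+d[...,1]*s,-d[...,0]*s+d[...,1]*c],-1)
def c2w(x,y):
    c,s=np.cos(YAW),np.sin(YAW);return O+[x*c-y*s,x*s+y*c]
E
python3 - <<'E'
from h import *
for n in('top','scene'):
    c=cam(n);P=cloud(c).reshape(-1,3);P=P[(c['z_map']>0).ravel()]
    for i in range(0,9):
        q=np.array([193,-594])+(np.array([526,-57])-[193,-594])*i/8
        m=np.linalg.norm(P[:,:2]-q,axis=1)<110;print(n,q.round(),P[m][:,2].max() if m.any() else None)
    m=(P[:,2]>200)&(P[:,0]<900)&(P[:,0]>200);H=P[m]
    for y in range(-500,500,100):
        k=H[(H[:,1]>y)&(H[:,1]<y+100)]
        if len(k):print(n,'y',y,'minx',k[:,0].min().round(),'z',k[:,2].min().round(),k[:,2].max().round())
E
```

```text
top [ 193. -594.] -119.79056737081669
top [ 235. -527.] 13.634152845011272
top [ 276. -460.] 15.19895276803311
top [ 318. -393.] 15.19895276803311
top [ 360. -326.] 15.19895276803311
top [ 401. -258.] 315.9611309173124
top [ 443. -191.] 313.31757954079876
top [ 484. -124.] 179.7197667212954
top [526. -57.] 587.2121293142707
top y -400 minx 471.0 z 200.0 322.0
top y -300 minx 495.0 z 232.0 515.0
top y -200 minx 596.0 z 463.0 598.0
top y -100 minx 622.0 z 463.0 583.0
top y 0 minx 649.0 z 464.0 544.0
top y 100 minx 651.0 z 200.0 556.0
top y 200 minx 594.0 z 465.0 653.0
top y 300 minx 536.0 z 465.0 677.0
top y 400 minx 480.0 z 200.0 566.0
scene [ 193. -594.] None
scene [ 235. -527.] None
scene [ 276. -460.] None
scene [ 318. -393.] 510.3324039252533
scene [ 360. -326.] 510.3324039252533
scene [ 401. -258.] 510.3324039252533
scene [ 443. -191.] 312.1036341355122
scene [ 484. -124.] 176.1407357842525
scene [526. -57.] 505.34564576237614
scene y -400 minx 360.0 z 219.0 510.0
scene y -300 minx 494.0 z 220.0 511.0
scene y -200 minx 595.0 z 200.0 508.0
scene y -100 minx 621.0 z 200.0 505.0
scene y 0 minx 648.0 z 200.0 501.0
scene y 100 minx 650.0 z 200.0 496.0
scene y 200 minx 593.0 z 330.0 492.0
scene y 300 minx 533.0 z 457.0 488.0
scene y 400 minx 475.0 z 200.0 484.0
```

Emit:
drive_effector(
  offsets=[
    [[0, 0, 0], [40, -47, 0], 60],
    [[0, 0, 0], [40, -47, 0], 60],
    [[0, 0, 0], [40, -47, 0], 60],
    [[0, 0, 0], [40, -47, 0], 60],
    [[0, 0, 0], [40, -47, 0], 60],
    [[0, 0, 0], [37, -50, 0], 60],
    [[0, 0, 0.163], [0, 0, 0], 60],
    [[0, 0, 0.163], [0, 0, 0], 60],
    [[0, 0, 0.163], [0, 0, 0], 60],
    [[0, 0, 0.162], [0, 0, 0], 60],
  ],
)

```text
time: 1.55
tcp_pos: [330.6, -249.8, 404.8]
tcp_rot: [0.985, -0.17, 0.0, 0.0]
wrist_force: [0.6, 0.6, 0.3]
opening: 60.0
grip_force: 0.0
```

Emit:
drive_effector(
  offsets=[
    [[0, 0, 0], [24, -49, 0], 50],
    [[0, 0, 0], [24, -49, 0], 50],
    [[0, 0, 0], [24, -49, 0], 50],
    [[0, 0, 0], [24, -49, 0], 50],
    [[0, 0, 0], [23, -49, 0], 50],
    [[0, 0, 0], [0, 0, 0], 50],
  ],
)

```text
time: 2.3
tcp_pos: [525.7, -54.1, 404.5]
tcp_rot: [0.986, -0.164, 0.0, -0.001]
wrist_force: [-1.2, -0.4, -0.0]
opening: 50.0
grip_force: 0.0
```

```bash
python3 - <<'E'
from h import *
c=cam('wrist');save(c,'w1.png');s=robot.state();print(s['tcp_pos'],s['tcp_rot'],s['opening'],c['T'].round(3).tolist(),c['f'])
P=cloud(c);Z=P[...,2];C=w2c(P)
m=(Z>166)&(Z<180)&(abs(C[...,0])<36)&(abs(C[...,1])<15);q=np.c_[C[m],Z[m]];print(len(q),q.mean(0),np.percentile(q,[2,98],axis=0),np.polyfit(q[:,0],q[:,1],1))
E
```

```text
[524.40149074 -56.31103394 404.26078594] [ 9.86192476e-01 -1.65602271e-01 -3.82004339e-04 -3.76581634e-04] 49.951924128396826 [[-0.322, -0.894, -0.311, 605.551], [-0.947, 0.304, 0.108, -79.999], [-0.002, 0.329, -0.944, 373.674], [0.0, 0.0, 0.0, 1.0]] 331.5495771590123
1521 [  1.8737539   -0.29587042 173.09551897] [[-34.26733317  -5.0822905  169.948012  ]
 [ 34.72994044   4.29005127 174.94871607]] [-0.00042148 -0.29508067]
```

View pics/w1.png

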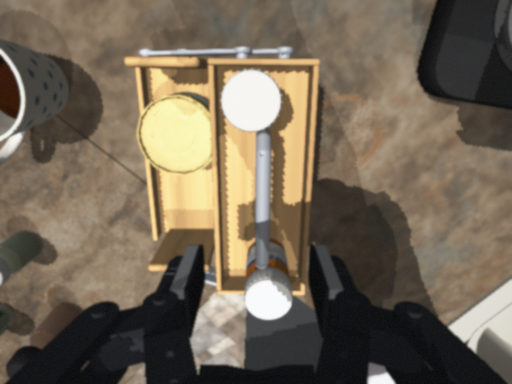

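Bar confirmed at caddy y≈0, with its top at z≈174. Next I'll descend and grip it.

Emit:
drive_effector(
  offsets=[
    [[0, 0, 0], [0, 0, 30], 40],
    [[0, 0, 0], [0, 0, 30], 40],
    [[0, 0, 0], [0, 0, 12], 40],
    [[0, 0, 0], [0, 0, 6], 40],
    [[0, 0, 0], [0, 0, 0], 5],
    [[0, 0, 0], [0, 0, 0], 5],
    [[0, 0, 0], [0, 0, 0], 5],
  ],
)

```text
time: 3.22
tcp_pos: [524.2, -57.4, 327.6]
tcp_rot: [0.986, -0.167, 0.001, -0.0]
wrist_force: [-0.0, 1.7, 3.2]
opening: 7.5
grip_force: 58.7
```

```bash
python3 - <<'E'
import numpy as np
q=np.array([0,.05,.13,.23,.34,.46,.58,.70,.82,.94,1.06,1.18,1.30,1.42,1.54,1.66,1.78,1.90,2.01,2.11,2.19,2.24,2.27])
y=80-88*np.cos(q+.436);z=132+88*np.sin(q+.436)
for a,b in zip(-np.diff(y),-np.diff(z)):print(f'[0,0,0,0,{a:.1f},{b:.1f},5]',end=',')
E
```

```text
[0,0,0,0,-2.0,-3.9,5],[0,0,0,0,-3.5,-6.1,5],[0,0,0,0,-5.1,-7.2,5],[0,0,0,0,-6.4,-7.3,5],[0,0,0,0,-7.8,-7.1,5],[0,0,0,0,-8.6,-6.1,5],[0,0,0,0,-9.3,-5.0,5],[0,0,0,0,-9.8,-3.9,5],[0,0,0,0,-10.2,-2.7,5],[0,0,0,0,-10.5,-1.4,5],[0,0,0,0,-10.6,-0.2,5],[0,0,0,0,-10.5,1.1,5],[0,0,0,0,-10.3,2.4,5],[0,0,0,0,-9.9,3.6,5],[0,0,0,0,-9.4,4.7,5],[0,0,0,0,-8.8,5.8,5],[0,0,0,0,-8.0,6.8,5],[0,0,0,0,-6.6,7.1,5],[0,0,0,0,-5.3,7.0,5],[0,0,0,0,-3.7,6.0,5],[0,0,0,0,-2.1,3.9,5],[0,0,0,0,-1.1,2.4,5],
```

Emit:
drive_effector(
  offsets=[
    [[0, 0, 0], [0, -2, -4], 5],
    [[0, 0, 0], [0, -3.5, -6], 5],
    [[0, 0, 0], [0, -5, -7.2], 5],
    [[0, 0, 0], [0, -6.5, -7.3], 5],
    [[0, 0, 0], [0, -7.8, -7.1], 5],
    [[0, 0, 0], [0, -8.6, -6.1], 5],
  ],
)

```text
time: 3.98
tcp_pos: [534.8, -27.5, 364.1]
tcp_rot: [0.986, -0.168, -0.0, 0.001]
wrist_force: [3.8, -4.4, -8.9]
opening: 7.9
grip_force: 58.4
```

```bash
python3 - <<'E'
from h import *
s=robot.state();print(w2c(s['tcp_pos']),s['tcp_pos'][2]-327.6,s['wrist_force'],s['opening'],s['grip_force'])
c=cam('scene');save(c,'s2.png')
E
```

```text
[-1.33087643 30.43825317] 36.5313469119979 [ 3.84809911 -4.39799026 -8.90253309] 7.850709668249734 58.418492674827576
```

View pics/s2.png

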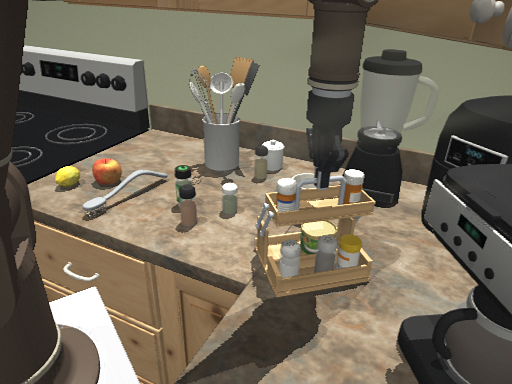

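The tray has lifted and both bottles are upright at scene (287,195) and (352,188). I'll carry on along the arc.

Emit:
drive_effector(
  offsets=[
    [[0, 0, 0], [0, -9.3, -5], 5],
    [[0, 0, 0], [0, -9.8, -3.9], 5],
    [[0, 0, 0], [0, -10.2, -2.7], 5],
    [[0, 0, 0], [0, -10.5, -1.4], 5],
    [[0, 0, 0], [0, -10.6, -0.2], 5],
    [[0, 0, 0], [0, -10.5, 1.1], 5],
    [[0, 0, 0], [0, -10.3, 2.4], 5],
    [[0, 0, 0], [0, -9.9, 3.6], 5],
  ],
)

```text
time: 5.03
tcp_pos: [561.8, 50.3, 371.7]
tcp_rot: [0.986, -0.168, 0.001, 0.0]
wrist_force: [-0.4, -2.1, 3.8]
opening: 7.7
grip_force: 59.9
```

Emit:
drive_effector(
  offsets=[
    [[0, 0, 0], [0, -9.4, 4.7], 5],
    [[0, 0, 0], [0, -8.8, 5.8], 5],
    [[0, 0, 0], [0, -8, 6.8], 5],
    [[0, 0, 0], [0, -6.6, 7.1], 5],
    [[0, 0, 0], [0, -5.3, 7], 5],
    [[0, 0, 0], [0, -3.7, 6], 5],
    [[0, 0, 0], [0, -2.1, 3.9], 5],
    [[0, 0, 0], [0, -1.1, 2.4], 5],
    [[0, 0, 0], [0, 0, 0], 5],
  ],
)

```text
time: 6.15
tcp_pos: [576.8, 93.2, 327.5]
tcp_rot: [0.986, -0.167, 0.001, -0.0]
wrist_force: [1.8, 0.7, 10.6]
opening: 7.7
grip_force: 60.5
```

```bash
python3 - <<'E'
from h import *
s=robot.state();print(w2c(s['tcp_pos']),s['tcp_pos'][2]-327.6,s['wrist_force'],s['opening'],s['grip_force'])
E
```

```text
[ -1.3012485 158.27483  ] -0.12522865389433946 [ 1.76925646  0.69965345 10.58907248] 7.717724469508035 60.5373340845108
```

Emit:
drive_effector(
  offsets=[
    [[0, 0, 0], [0, -1, 2], 5],
    [[0, 0, 0], [0, -1, 2], 5],
    [[0, 0, 0], [0, 0, 2], 5],
    [[0, 0, 0], [0, 0, 0], 5],
  ],
)

```text
time: 6.65
tcp_pos: [577.1, 94.0, 326.4]
tcp_rot: [0.986, -0.168, 0.002, 0.001]
wrist_force: [-14.9, -6.3, 50.3]
opening: 8.1
grip_force: 65.0
```

```bash
python3 - <<'E'
from h import *
s=robot.state();print(w2c(s['tcp_pos']),s['tcp_pos'][2]-327.6,s['wrist_force'],s['opening'],s['grip_force'])
E
```

```text
[ -1.23869478 159.13849234] -1.2132893777420009 [-14.91912566  -6.26571957  50.32526643] 8.05678143257173 64.95609283447266
```

Emit:
drive_effector(
  offsets=[
    [[0, 0, 0], [0, 1, -4], 5],
    [[0, 0, 0], [0, 0, 0], 5],
    [[0, 0, 0], [0, 0, 0], 20],
    [[0, 0, 0], [0, 0, 0], 45],
    [[0, 0, 0], [0, 0, -20], 50],
    [[0, 0, 0], [0, 0, -40], 50],
    [[0, 0, 0], [0, 25, -20], 40],
    [[0, 0, 0], [-5, 50, 0], 20],
    [[0, 0, 0], [-5, 50, 0], 5],
    [[0, 0, 0], [-10, 36, 0], 0],
  ],
)

```text
time: 7.9
tcp_pos: [503.4, -54.1, 403.7]
tcp_rot: [0.986, -0.168, -0.001, 0.0]
wrist_force: [1.0, 0.1, -0.7]
opening: -0.2
grip_force: 0.0
```

Emit:
drive_effector(
  offsets=[
    [[0, 0, 0], [0, 0, 0], 0],
    [[0, 0, 0], [0, 0, 0], 0],
  ],
)

```text
time: 8.15
tcp_pos: [504.8, -51.2, 404.4]
tcp_rot: [0.986, -0.167, -0.0, -0.0]
wrist_force: [0.8, -0.3, -0.4]
opening: 0.0
grip_force: 0.0
```

```bash
python3 - <<'E'
from h import *
s=robot.state();print(w2c(s['tcp_pos']),s['tcp_pos'],s['wrist_force'],s['opening'])
c=cam('wrist');save(c,'w3.png');P=cloud(c);Z=P[...,2];C=w2c(P)
for lo,hi in((90,100),(80,88)):
    m=(Z>lo)&(Z<hi)&(abs(C[...,1])<27)&(abs(C[...,0])<90)
    n,l,st,ce=cv2.connectedComponentsWithStats(m.astype(np.uint8))
    for i in range(1,n):
        if st[i,4]>40:
            q=C[l==i].astype(np.float32);print(lo,st[i],cv2.minEnclosingCircle(q),q.min(0),q.max(0),Z[l==i].max())
E
```

```text
[-21.79379055  -1.81235556] [504.82187288 -51.24648085 404.36330592] [ 0.81914099 -0.26301046 -0.38312681] 0.03422688641777573
90 [ 237  118   43   43 1430] ((9.343561172485352, -1.9141966104507446), 18.533411026000977) [ -9.043998 -20.33909 ] [27.477665 15.808319] 97.06526561658853
90 [ 238  200   39   37 1120] ((-64.64686584472656, -1.4179226160049438), 18.682968139648438) [-83.297646 -19.344189] [-46.260715  16.239668] 96.92627829653333
80 [ 231   50   50   53 2020] ((60.26827621459961, -0.23751816153526306), 20.925947189331055) [ 39.56191  -20.556509] [80.58391  20.427076] 86.31113441025502
80 [237 116  42  17  79] ((16.064390182495117, -1.882781982421875), 18.043107986450195) [ 14.654538 -19.921507] [28.124672 16.155943] 87.84522537176736
80 [237 196  40  22 145] ((-61.95127487182617, -1.1431103944778442), 18.70204734802246) [-65.03969 -19.64599] [-45.630405  17.549604] 87.94272717078985
```

View pics/w3.png

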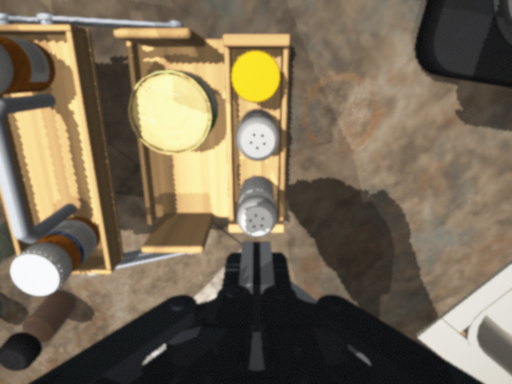

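Looking down: salt cap at (257,210), pepper at (258,138), yellow-capped bottle at (256,77). The free gap is about 33 mm, centred on caddy x=-27.6. The tray is open on the left with its bottles standing. Next I'll put the closed fingers into the gap.

Emit:
drive_effector(
  offsets=[
    [[0, 0, 0], [-5.8, 0, 40], 0],
    [[0, 0, 0], [0, 0, 50], 0],
    [[0, 0, 0], [0, 0, 30], 0],
    [[0, 0, 0], [0, 0, 10], 0],
    [[0, 0, 0], [0, 0, 0], 0],
    [[0, 0, 0], [0, 0, 15], 0],
    [[0, 0, 0], [0, 0, 15], 0],
  ],
)

```text
time: 9.07
tcp_pos: [499.6, -49.9, 244.7]
tcp_rot: [0.986, -0.167, 0.001, 0.0]
wrist_force: [0.5, -0.2, 0.4]
opening: -0.0
grip_force: 0.0
```

Emit:
drive_effector(
  offsets=[
    [[0, 0, 0], [0, 0, 12], 0],
    [[0, 0, 0], [0, 0, 12], 0],
    [[0, 0, 0], [0, 0, 10], 0],
    [[0, 0, 0], [0, 0, 5], 0],
    [[0, 0, 0], [0, 0, 0], 0],
  ],
)

```text
time: 9.7
tcp_pos: [499.2, -49.8, 205.5]
tcp_rot: [0.986, -0.167, -0.0, 0.0]
wrist_force: [-0.4, -0.7, 0.1]
opening: -0.2
grip_force: 0.0
```

```bash
python3 - <<'E'
from h import *
s=robot.state();print(w2c(s['tcp_pos']),s['tcp_pos'],s['wrist_force'],s['wrist_torque'])
E
```

```text
[-27.58151397  -2.28897651] [499.19918894 -49.79378156 205.47824604] [-0.35488777 -0.71301395  0.12649778] [0.03129399 0.01280094 0.02510248]
```

Emit:
drive_effector(
  offsets=[
    [[0, 0, 0], [-4, 0, 0], 0],
    [[0, 0, 0], [-3, 0, 0], 0],
    [[0, 0, 0], [-3, 0, 0], 0],
    [[0, 0, 0], [0, 0, 0], 0],
  ],
)

```text
time: 10.2
tcp_pos: [490.3, -46.7, 206.3]
tcp_rot: [0.986, -0.167, 0.001, -0.0]
wrist_force: [3.6, -0.7, 0.6]
opening: -0.2
grip_force: 1.1
```

```bash
python3 - <<'E'
from h import *
s=robot.state();print(w2c(s['tcp_pos']),s['tcp_pos'],s['wrist_force'],s['wrist_torque'])
E
```

```text
[-36.97453992  -2.25087403] [490.34084532 -46.66965984 206.29532386] [ 3.64378339 -0.73189026  0.59786233] [-0.21602655 -0.70207956 -0.01003496]
```

Emit:
drive_effector(
  offsets=[
    [[0, 0, 0], [6, 0, 0], 0],
    [[0, 0, 0], [8, 0, 0], 0],
    [[0, 0, 0], [6, 0, 0], 0],
    [[0, 0, 0], [4, 0, 0], 0],
    [[0, 0, 0], [4, 0, 0], 0],
    [[0, 0, 0], [3, 0, 0], 0],
    [[0, 0, 0], [0, 0, 0], 0],
  ],
)

```text
time: 11.08
tcp_pos: [518.9, -56.8, 205.6]
tcp_rot: [0.986, -0.167, -0.0, 0.0]
wrist_force: [-1.1, 1.6, 0.8]
opening: -0.3
grip_force: 0.2
```

```bash
python3 - <<'E'
from h import *
s=robot.state();print(w2c(s['tcp_pos']),s['tcp_pos'],s['wrist_force'],s['wrist_torque'])
E
```

```text
[-6.68551047 -2.38768366] [518.90113821 -56.75696334 205.56209405] [-1.07929717  1.63626974  0.78264718] [ 0.09236652  0.20770191 -0.01873981]
```

Emit:
drive_effector(
  offsets=[
    [[0, 0, 0], [2, 0, 0], 0],
    [[0, 0, 0], [1, 0, 0], 0],
    [[0, 0, 0], [0, 0, 0], 0],
  ],
)

```text
time: 11.45
tcp_pos: [520.0, -57.1, 205.2]
tcp_rot: [0.986, -0.167, -0.003, 0.0]
wrist_force: [-9.2, 3.1, 3.3]
opening: 0.1
grip_force: 2.0
```

Emit:
drive_effector(
  offsets=[
    [[0, 0, 0], [2, 0, 0], 0],
    [[0, 0, 0], [0, 0, 0], 0],
  ],
)

```text
time: 11.7
tcp_pos: [520.7, -57.4, 204.8]
tcp_rot: [0.986, -0.167, -0.004, 0.0]
wrist_force: [-14.1, 4.8, 5.5]
opening: 0.0
grip_force: 2.6
```

Emit:
drive_effector(
  offsets=[
    [[0, 0, 0], [-8, 0, 0], 0],
    [[0, 0, 0], [-12, 0, 0], 0],
    [[0, 0, 0], [-12, 0, 0], 0],
    [[0, 0, 0], [-4, 0, 0], 0],
    [[0, 0, 0], [-2, 0, 0], 0],
    [[0, 0, 0], [0, 0, 0], 0],
  ],
)

```text
time: 12.45
tcp_pos: [489.8, -46.3, 206.7]
tcp_rot: [0.986, -0.168, 0.003, -0.0]
wrist_force: [6.3, -2.0, -3.1]
opening: -0.1
grip_force: 3.2
```

Emit:
drive_effector(
  offsets=[
    [[0, 0, 0], [-2, 0, 0], 0],
    [[0, 0, 0], [0, 0, 0], 0],
  ],
)

```text
time: 12.7
tcp_pos: [489.2, -46.0, 207.1]
tcp_rot: [0.986, -0.168, 0.005, -0.001]
wrist_force: [9.8, -4.0, -2.3]
opening: 0.3
grip_force: 5.4
```

```bash
python3 - <<'E'
from h import *
s=robot.state();print(w2c(s['tcp_pos']),s['tcp_pos'],s['wrist_force'],s['wrist_torque'])
E
```

```text
[-38.30623767  -2.01791024] [489.15976755 -46.01182528 207.13581042] [ 9.80073588 -4.01654776 -2.25050591] [-0.8065721  -2.31678863  0.04260032]
```

Emit:
drive_effector(
  offsets=[
    [[0, 0, 0], [10, 0, 0], 0],
    [[0, 0, 0], [10, 0, 0], 0],
    [[0, 0, 0], [0, 0, -20], 0],
    [[0, 0, 0], [0, 0, -50], 0],
    [[0, 0, 0], [0, 0, -60], 0],
    [[0, 0, 0], [0, 0, -50], 0],
    [[0, 0, 0], [0, 0, -20], 0],
    [[0, 0, 0], [0, 0, 0], 0],
  ],
)

```text
time: 13.7
tcp_pos: [505.3, -51.9, 407.2]
tcp_rot: [0.986, -0.167, 0.001, -0.0]
wrist_force: [-0.0, -0.9, 0.1]
opening: 0.2
grip_force: 0.0
```

```bash
python3 - <<'E'
from h import *
s=robot.state();print(w2c(s['tcp_pos']),s['tcp_pos'],s['wrist_force'])
c=cam('wrist');P=cloud(c);Z=P[...,2];C=w2c(P)
for lo,hi in((90,100),(81,88)):
    m=(Z>lo)&(Z<hi)&(abs(C[...,1])<27)&(abs(C[...,0])<90)
    n,l,st,ce=cv2.connectedComponentsWithStats(m.astype(np.uint8))
    for i in range(1,n):
        if st[i,4]>200: q=C[l==i].astype(np.float32);print(cv2.minEnclosingCircle(q),Z[l==i].max())
for n in('top','scene'):
    c=cam(n);P=cloud(c);Z=P[...,2];m=(Z>68)&(Z<82)&(np.linalg.norm(P[...,:2]-[510,258],axis=-1)<35);q=P[m];print(n,m.sum(),q.min(0),q.max(0),cv2.minEnclosingCircle(q[:,:2].astype(np.float32)))
E
```

```text
[-21.14416845  -2.22628418] [505.29929573 -51.85097502 407.17868811] [-0.01493799 -0.91005378  0.08304928]
((22.779569625854492, -1.9121594429016113), 18.42024803161621) 97.0664479763588
((-66.55342864990234, -0.8923700451850891), 18.655994415283203) 97.63157313785888
((64.27444458007812, -0.17186927795410156), 20.96967887878418) 86.26131549704547
top 201 [492.51943415 241.29159083  68.88445911] [528.49151961 276.59102015  80.73019063] ((510.64862060546875, 259.3235778808594), 18.650283813476562)
scene 105 [489.41302049 239.8806339   68.13375477] [523.60810949 273.12508073  77.0874729 ] ((507.2852478027344, 257.2835388183594), 17.95322608947754)
```

Emit:
drive_effector(
  offsets=[
    [[0, 0, 0], [-19.6, -58.8, 0], 20],
    [[0, 0, 0], [-19.6, -58.8, 0], 40],
    [[0, 0, 0], [-19.6, -58.8, 0], 60],
    [[0, 0, 0], [-19.6, -58.8, 0], 75],
    [[0, 0, 0], [-19.6, -58.8, 0], 75],
    [[0, 0, 0], [0, 0, 60], 75],
    [[0, 0, 0], [0, 0, 0], 75],
    [[0, 0, 0], [0, 0, 0], 75],
  ],
)

```text
time: 14.85
tcp_pos: [509.9, 257.4, 346.2]
tcp_rot: [0.986, -0.168, -0.0, 0.0]
wrist_force: [0.1, 0.1, 0.1]
opening: 74.8
grip_force: 0.0
```

```bash
python3 - <<'E'
from h import *
s=robot.state();print(w2c(s['tcp_pos']),s['tcp_pos'],s['wrist_force'])
c=cam('wrist');save(c,'w4.png');P=cloud(c);Z=P[...,2];C=w2c(P)
m=(Z>68)&(Z<82)&(np.linalg.norm(P[...,:2]-[510,258],axis=-1)<35)
q=C[m].astype(np.float32);print(m.sum(),cv2.minEnclosingCircle(q),q.min(0),q.max(0),np.percentile(Z[m],[50,95]))
E
```

```text
[-118.51059872  291.35876336] [509.86714754 257.42485109 346.19212085] [0.05326224 0.06183701 0.12930255]
1706 ((-119.661376953125, 293.1199951171875), 18.68967628479004) [-137.7218   275.07532] [-101.19363  311.12766] [74.49938134 75.89266263]
```

View pics/w4.png

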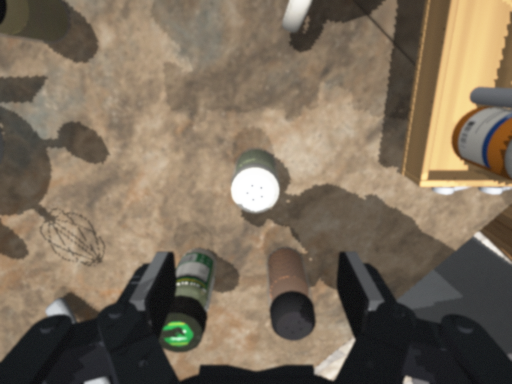

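The short shaker's cap is at (256,187), almost centred under the tool. The tall shaker (292,310) and spice jar (183,330) are clear. I'll go down and grip it.

Emit:
drive_effector(
  offsets=[
    [[0, 0, 0], [-1.2, -1.5, 40], 75],
    [[0, 0, 0], [0, 0, 50], 75],
    [[0, 0, 0], [0, 0, 35], 75],
    [[0, 0, 0], [0, 0, 14], 70],
    [[0, 0, 0], [0, 0, 5], 60],
    [[0, 0, 0], [0, 0, 0], 50],
    [[0, 0, 0], [0, 0, 0], 35],
    [[0, 0, 0], [0, 0, 0], 30],
    [[0, 0, 0], [0, 0, 0], 30],
  ],
)

```text
time: 16.02
tcp_pos: [509.4, 260.1, 203.6]
tcp_rot: [0.986, -0.167, 0.001, -0.001]
wrist_force: [-0.0, -1.2, 5.8]
opening: 39.8
grip_force: 60.3
```

```bash
python3 - <<'E'
from h import *
s=robot.state();print(w2c(s['tcp_pos']),s['tcp_pos'],s['wrist_force'],s['wrist_torque'])
E
```

```text
[-119.81254595  293.75955799] [509.4268824  260.12022639 203.59245072] [-0.03631235 -1.23945992  5.78769309] [-0.18330503  0.13692328 -0.00332532]
```

Emit:
drive_effector(
  offsets=[
    [[0, 0, 0], [0, 0, -20], 30],
    [[0, 0, 0], [0, 0, -50], 30],
    [[0, 0, 0], [0, 0, -60], 30],
    [[0, 0, 0], [0, 0, -60], 30],
    [[0, 0, 0], [0, 0, -20], 30],
    [[0, 0, 0], [19.7, 59, 0], 30],
    [[0, 0, 0], [19.7, 59, 0], 30],
    [[0, 0, 0], [19.7, 59, 0], 30],
    [[0, 0, 0], [19.7, 59, 0], 30],
    [[0, 0, 0], [19.5, 58.8, 0], 30],
  ],
)

```text
time: 17.27
tcp_pos: [503.6, -52.5, 413.5]
tcp_rot: [0.986, -0.167, 0.001, -0.0]
wrist_force: [0.6, -0.9, -1.0]
opening: 39.3
grip_force: 61.1
```

Emit:
drive_effector(
  offsets=[
    [[0, 0, 0], [0, 0, 30], 30],
    [[0, 0, 0], [0, 0, 0], 30],
    [[0, 0, 0], [0, 0, 0], 30],
  ],
)

```text
time: 17.65
tcp_pos: [504.5, -49.7, 383.2]
tcp_rot: [0.986, -0.166, 0.001, -0.0]
wrist_force: [0.0, 0.3, -1.1]
opening: 39.4
grip_force: 61.1
```

```bash
python3 - <<'E'
from h import *
s=robot.state();print(w2c(s['tcp_pos']),s['tcp_pos'],s['wrist_force'],s['wrist_torque'],s['opening'])
c=cam('wrist');save(c,'w5.png');P=cloud(c);Z=P[...,2];C=w2c(P)
m=(Z>80)&(Z<100)&(abs(C[...,1])<27)&(abs(C[...,0])<90)
n,l,st,ce=cv2.connectedComponentsWithStats(m.astype(np.uint8))
for i in range(1,n):
    if st[i,4]>200: q=C[l==i].astype(np.float32);print(st[i,4],cv2.minEnclosingCircle(q),Z[l==i].max())
# rails near z=40
m=(abs(Z-40)<3)&(abs(C[...,1])<40)&(abs(C[...,0])<80);y=C[m][:,1];print('rails',np.histogram(y,bins=np.arange(-40,41,4)))
c=cam('scene');P=cloud(c)
t=s['tcp_pos'];m=(np.linalg.norm(P[...,:2]-t[:2],axis=-1)<27)&(P[...,2]<250)&(P[...,2]>100)
q=np.c_[w2c(P[m]),P[m][:,2]];print(len(q),q.min(0),q.max(0)); 
for z in(170,190,210,225):
    k=q[abs(q[:,2]-z)<8];print(z,len(k),k.min(0)[:2],k.max(0)[:2]) if len(k) else 0
save(c,'s5.png')
E
```

```text
[-22.63290099  -0.45737897] [504.47488286 -49.69095334 383.24390141] [ 0.0345788   0.2502651  -1.11973034] [ 0.03796351 -0.04538168 -0.01691063] 39.36553632369247
2378 ((64.259521484375, -0.023751704022288322), 20.94312858581543) 86.5135264358911
1838 ((23.231510162353516, -1.8887124061584473), 19.02248191833496) 97.08876066955213
rails (array([  0,   0, 423, 423,   0,   6,   9,   9,   9,   6,   7,   8,  10,
         8,   1,   0, 635, 204,   0,  11]), array([-40, -36, -32, -28, -24, -20, -16, -12,  -8,  -4,   0,   4,   8,
        12,  16,  20,  24,  28,  32,  36,  40]))
676 [-43.83211514 -27.26356989 179.53518288] [ -6.13426299  25.47191558 249.75940389]
190 182 [-43.66813789 -21.19960101] [-6.15001645  3.6473789 ]
210 158 [-43.6270097  -25.95514886] [-7.50166511 10.00132485]
225 134 [-43.83211514 -27.26356989] [-12.02755799   7.34315377]
```

```bash
python3 - <<'E'
import cv2
a=cv2.imread('pics/w5.png')[:,60:460];b=cv2.resize(cv2.imread('pics/s5.png')[130:300,235:395],(361,384),interpolation=2)
cv2.imwrite('pics/z5.png',cv2.hconcat([a,b]))
E
```

```text
(no output)
```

View pics/z5.png

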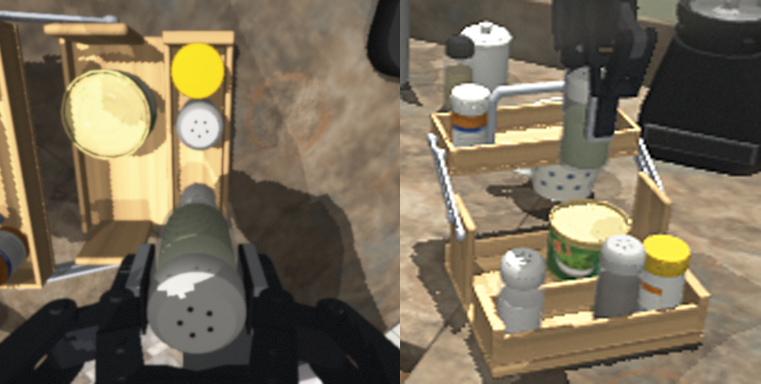

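The held shaker hangs upright over the gap, and the salt and pepper stand apart. I'll lower it now.

Emit:
drive_effector(
  offsets=[
    [[0, 0, 0], [1, 0.5, 30], 30],
    [[0, 0, 0], [0, 0, 40], 30],
    [[0, 0, 0], [0, 0, 16], 30],
    [[0, 0, 0], [0, 0, 6], 30],
    [[0, 0, 0], [0, 0, 0], 30],
  ],
)

```text
time: 18.38
tcp_pos: [505.5, -51.4, 290.5]
tcp_rot: [0.986, -0.167, 0.0, -0.0]
wrist_force: [0.1, 0.5, -0.9]
opening: 39.3
grip_force: 61.1
```

```bash
python3 - <<'E'
from h import *
s=robot.state();print(w2c(s['tcp_pos']),s['tcp_pos'],s['wrist_force'])
E
```

```text
[-21.04617663  -1.74856398] [505.54889988 -51.43202783 290.54328353] [ 0.05270701  0.46494392 -0.90932663]
```

Emit:
drive_effector(
  offsets=[
    [[0, 0, 0], [0, 0, 15], 30],
    [[0, 0, 0], [0, 0, 20], 30],
    [[0, 0, 0], [0, 0, 20], 30],
    [[0, 0, 0], [0, 0, 12], 30],
    [[0, 0, 0], [0, 0, 4], 30],
    [[0, 0, 0], [0, 0, 2], 30],
    [[0, 0, 0], [0, 0, 0], 30],
  ],
)

```text
time: 19.25
tcp_pos: [505.3, -51.6, 217.2]
tcp_rot: [0.986, -0.167, 0.0, -0.0]
wrist_force: [0.1, 0.2, -1.5]
opening: 39.5
grip_force: 61.1
```

```bash
python3 - <<'E'
from h import *
s=robot.state();print(w2c(s['tcp_pos']),s['tcp_pos'],s['wrist_force'],s['wrist_torque'])
E
```

```text
[-21.21573936  -2.02965217] [505.29634996 -51.64174341 217.16144928] [ 0.09467487  0.16877588 -1.47470658] [ 0.02776952 -0.016067    0.03494997]
```

Emit:
drive_effector(
  offsets=[
    [[0, 0, 0], [0, 0, 2], 30],
    [[0, 0, 0], [0, 0, 1], 30],
    [[0, 0, 0], [0, 0, 0], 30],
  ],
)

```text
time: 19.62
tcp_pos: [505.1, -51.7, 213.8]
tcp_rot: [0.986, -0.167, 0.0, 0.0]
wrist_force: [-0.8, -0.6, -2.1]
opening: 39.4
grip_force: 61.1
```

Emit:
drive_effector(
  offsets=[
    [[0, 0, 0], [0, 0, 1], 30],
    [[0, 0, 0], [0, 0, 0], 30],
  ],
)

```text
time: 19.88
tcp_pos: [505.1, -51.6, 213.6]
tcp_rot: [0.986, -0.167, 0.0, 0.0]
wrist_force: [-2.7, -0.6, 8.7]
opening: 39.7
grip_force: 62.3
```

Emit:
drive_effector(
  offsets=[
    [[0, 0, 0], [0, 0, 0], 44],
    [[0, 0, 0], [0, 0, 0], 50],
    [[0, 0, 0], [0, 0, 0], 56],
    [[0, 0, 0], [0, 0, 0], 56],
    [[0, 0, 0], [0, 0, -15], 56],
    [[0, 0, 0], [0, 0, -40], 56],
    [[0, 0, 0], [0, 0, -60], 56],
    [[0, 0, 0], [0, 0, -60], 56],
    [[0, 0, 0], [0, 0, -20], 50],
    [[0, 0, 0], [0, 0, 0], 50],
  ],
)

```text
time: 21.12
tcp_pos: [505.2, -51.5, 410.4]
tcp_rot: [0.986, -0.167, 0.002, 0.0]
wrist_force: [-0.5, 0.3, -0.7]
opening: 50.7
grip_force: 0.0
```

```bash
python3 - <<'E'
from h import *
s=robot.state();print(w2c(s['tcp_pos']),s['tcp_pos'],s['wrist_force'])
c=cam('wrist');P=cloud(c);Z=P[...,2];C=w2c(P)
m=(Z>80)&(Z<100)&(abs(C[...,1])<27)&(abs(C[...,0])<90)
n,l,st,ce=cv2.connectedComponentsWithStats(m.astype(np.uint8))
for i in range(1,n):
    if st[i,4]>200: q=C[l==i].astype(np.float32);print(st[i,4],cv2.minEnclosingCircle(q),np.percentile(Z[l==i],[10,50,95]))
m=(Z>160)&(Z<185)&(abs(C[...,1]-159)<45)&(abs(C[...,0])<100);q=C[m];print('tray',q.min(0),q.max(0))
m=m&(abs(C[...,0])<33)&(abs(C[...,1]-159)<9);print('bar',m.sum(),C[m].mean(0),np.percentile(Z[m],[50,95]))
a=cam('scene')['frame'][130:300,220:395];cv2.imwrite('pics/z6.png',cv2.hconcat([cv2.resize(a,(395,384),interpolation=2)[:,:,::-1],c['frame'][:,:400,::-1]]))
E
```

```text
[-21.34832812  -1.93325246] [505.20282502 -51.50711144 410.37635397] [-0.54147336  0.28884579 -0.74198414]
1935 ((64.33782196044922, -0.12799571454524994), 21.029272079467773) [82.68047424 83.76318234 85.03768465]
1512 ((23.4144229888916, -2.0540759563446045), 19.03676414489746) [90.99940916 94.46324658 96.03292758]
1177 ((-21.691686630249023, -1.4453266859054565), 18.62565803527832) [81.94639867 84.55746821 85.9293087 ]
1259 ((-66.13963317871094, -1.028517723083496), 19.13270378112793) [87.38572961 94.27256753 95.84153903]
tray [-87.02712548 135.53548442] [ 81.67163711 171.0042619 ]
bar 1741 [  0.29210896 156.72774184] [172.67584931 174.49817419]
```

View pics/z6.png

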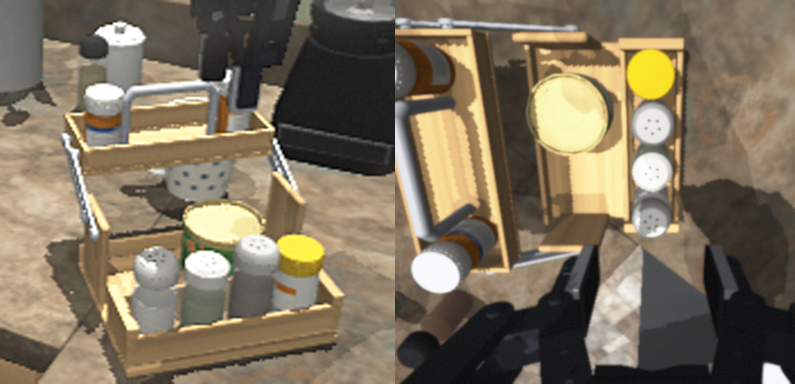

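All four are upright in the row (caps at y=75, 122, 170 and 212 in the right panel), with the herbs at 84.6 mm, which is floor level. Now I'll go back to the bar.

Emit:
drive_effector(
  offsets=[
    [[0, 0, 0], [7, -50, 0], 50],
    [[0, 0, 0], [7, -55, 0], 50],
    [[0, 0, 0], [6, -55, 0], 45],
    [[0, 0, 0], [0, 0, 25], 40],
    [[0, 0, 0], [0, 0, 35], 40],
    [[0, 0, 0], [0, 0, 17], 40],
    [[0, 0, 0], [0, 0, 6], 40],
    [[0, 0, 0], [0, 0, 0], 40],
  ],
)

```text
time: 22.22
tcp_pos: [576.9, 92.7, 324.9]
tcp_rot: [0.986, -0.167, -0.0, -0.0]
wrist_force: [-0.5, -0.2, 0.2]
opening: 39.9
grip_force: 0.0
```

```bash
python3 - <<'E'
from h import *
s=robot.state();print(w2c(s['tcp_pos']),s['tcp_pos'],s['wrist_force'])
E
```

```text
[ -1.06291397 157.84414493] [576.89046159  92.71909113 324.93851963] [-0.4987098 -0.1732577  0.229042 ]
```

Emit:
drive_effector(
  offsets=[
    [[0, 0, 0], [0, -1.2, -2], 25],
    [[0, 0, 0], [0, 0, 0], 12],
    [[0, 0, 0], [0, 0, 0], 5],
    [[0, 0, 0], [0, 0, 0], 5],
    [[0, 0, 0], [0, 0, 0], 5],
  ],
)

```text
time: 22.85
tcp_pos: [577.3, 93.4, 328.0]
tcp_rot: [0.986, -0.168, 0.001, 0.0]
wrist_force: [-1.5, -2.2, 5.2]
opening: 7.9
grip_force: 58.6
```

Emit:
drive_effector(
  offsets=[
    [[0, 0, 0], [0, 1.1, -2.4], 5],
    [[0, 0, 0], [0, 2.1, -3.9], 5],
    [[0, 0, 0], [0, 3.7, -6], 5],
    [[0, 0, 0], [0, 5.3, -7], 5],
    [[0, 0, 0], [0, 6.6, -7.1], 5],
    [[0, 0, 0], [0, 8, -6.8], 5],
    [[0, 0, 0], [0, 8.8, -5.8], 5],
    [[0, 0, 0], [0, 9.4, -4.7], 5],
  ],
)

```text
time: 23.85
tcp_pos: [562.6, 52.1, 371.1]
tcp_rot: [0.986, -0.167, 0.001, -0.001]
wrist_force: [4.9, 2.9, -6.4]
opening: 7.7
grip_force: 58.5
```

```bash
python3 - <<'E'
from h import *
s=robot.state();print(w2c(s['tcp_pos']),s['tcp_pos'][2],s['wrist_force'])
E
```

```text
[ -1.16428731 114.75371045] 371.0913058355413 [ 4.93174123  2.88518461 -6.43846857]
```

Emit:
drive_effector(
  offsets=[
    [[0, 0, 0], [0, 9.9, -3.6], 5],
    [[0, 0, 0], [0, 10.3, -2.4], 5],
    [[0, 0, 0], [0, 10.5, -1.1], 5],
    [[0, 0, 0], [0, 10.6, 0.2], 5],
    [[0, 0, 0], [0, 10.5, 1.4], 5],
    [[0, 0, 0], [0, 10.2, 2.7], 5],
    [[0, 0, 0], [0, 9.8, 3.9], 5],
    [[0, 0, 0], [0, 9.3, 5], 5],
  ],
)

```text
time: 24.85
tcp_pos: [535.5, -25.9, 365.6]
tcp_rot: [0.986, -0.167, 0.001, 0.0]
wrist_force: [0.4, -0.4, 4.5]
opening: 7.9
grip_force: 59.7
```

Emit:
drive_effector(
  offsets=[
    [[0, 0, 0], [0, 8.6, 6.1], 5],
    [[0, 0, 0], [0, 7.8, 7.1], 5],
    [[0, 0, 0], [0, 6.4, 7.3], 5],
    [[0, 0, 0], [0, 5.1, 7.2], 5],
    [[0, 0, 0], [0, 3.5, 6.1], 5],
    [[0, 0, 0], [0, 2, 3.9], 5],
    [[0, 0, 0], [0, 0, 0], 5],
  ],
)

```text
time: 25.72
tcp_pos: [524.7, -57.2, 327.7]
tcp_rot: [0.986, -0.168, 0.001, 0.001]
wrist_force: [-2.5, -4.5, 15.3]
opening: 7.8
grip_force: 60.9
```

```bash
python3 - <<'E'
from h import *
s=robot.state();print(w2c(s['tcp_pos']),s['tcp_pos'][2],s['wrist_force'])
E
```

```text
[-1.07772973 -0.94324848] 327.6926699726121 [-2.52400716 -4.54431798 15.2580172 ]
```

Now press down to the stop.

Emit:
drive_effector(
  offsets=[
    [[0, 0, 0], [0, 1, 2], 5],
    [[0, 0, 0], [0, 1, 2], 5],
    [[0, 0, 0], [0, 0, 2], 5],
    [[0, 0, 0], [0, 0, 0], 5],
  ],
)

```text
time: 26.22
tcp_pos: [524.6, -57.4, 326.6]
tcp_rot: [0.986, -0.167, 0.003, 0.0]
wrist_force: [-18.5, -0.7, 57.5]
opening: 7.6
grip_force: 65.5
```

```bash
python3 - <<'E'
from h import *
s=robot.state();print(w2c(s['tcp_pos']),s['tcp_pos'][2],s['wrist_force'])
E
```

```text
[-1.1290086  -1.15650659] 326.6093822666725 [-18.48847779  -0.68097301  57.53800342]
```

Emit:
drive_effector(
  offsets=[
    [[0, 0, 0], [0, 0, -4], 5],
    [[0, 0, 0], [0, 0, 0], 5],
    [[0, 0, 0], [0, 0, 0], 15],
    [[0, 0, 0], [0, 0, 0], 40],
    [[0, 0, 0], [0, 0, -15], 40],
    [[0, 0, 0], [0, 0, -40], 40],
    [[0, 0, 0], [0, 0, -30], 40],
    [[0, 0, 0], [-50, 0, -20], 40],
    [[0, 0, 0], [-40, 0, 0], 40],
    [[0, 0, 0], [0, 0, 0], 40],
  ],
)

```text
time: 27.48
tcp_pos: [436.9, -27.8, 430.7]
tcp_rot: [0.986, -0.167, 0.0, 0.001]
wrist_force: [1.2, -0.3, 0.0]
opening: 40.1
grip_force: 0.0
```

```bash
python3 - <<'E'
from h import *
c=cam('wrist');P=cloud(c);Z=P[...,2];C=w2c(P)
m=(Z>166)&(Z<180)&(abs(C[...,0])<36)&(abs(C[...,1])<15);print('bar',m.sum(),C[m].mean(0),np.median(Z[m]),np.percentile(Z[m],95))
b=cam('top');P=cloud(b);Z=P[...,2]
for n,x,y,h in(('herbs0',510,258,75),('tall',399,264.5,98),('spice',429,352.5,106)):
    m=(abs(Z-h)<8)&(np.linalg.norm(P[...,:2]-[x,y],axis=-1)<40);print(n,m.sum(),P[m].mean(0).round(1) if m.any() else '')
a=cam('scene')['frame'][130:300,160:395];cv2.imwrite('pics/z7.png',cv2.hconcat([cv2.resize(a,(530,384),interpolation=2)[:,:,::-1],c['frame'][:,130:400,::-1]]))
E
```

```text
bar 1782 [ 0.39034475 -0.18710473] 173.24311154118908 174.83743598008542
herbs0 0 
tall 219 [398.8 264.   98.2]
spice 266 [429.1 352.  106. ]
```

View pics/z7.png

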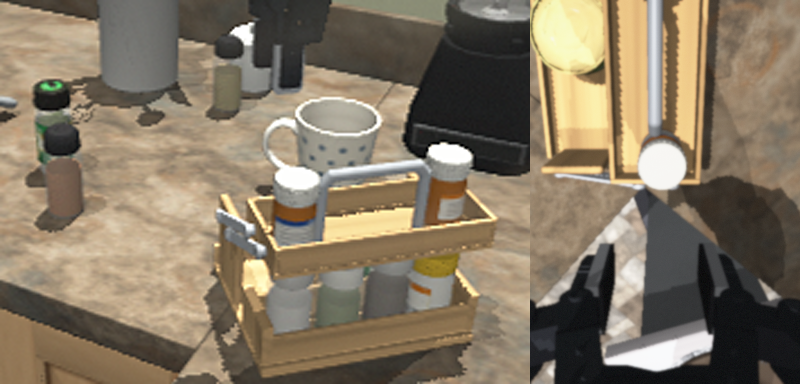

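The tray is closed with the bar at its starting height. Both tray bottles are upright, all four are in the row, and the bystanders haven't moved. Signing off.

```bash
python3 -c "
from rig import robot, optics
print(robot.sign_off())"
```

```text
the job is handed in; nothing more can be done
None
```

The short shaker is back upright between the salt and pepper, the tray is pressed fully closed with both little bottles standing, the other jars have not moved, and the job was handed in at about 27.6 s.

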